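Back-stamp a fired tile in the sprung stamping jig

ROBOT

A 6-joint arm with a two-finger parallel gripper is mounted at the origin on the work surface. World frame = base frame: x ahead of the robot, y to its left, z up, the work surface at z = 0. Lengths are in mm, angles in rad, forces in N, time in s.
With the tool pointing down it reaches from about 350 to 975 mm from the base axis. Payload 7.1 kg.
Tool frame: the origin (TCP) lies on the front face of the gripper's body, between the roots of the fingers; the fingertips stand 80 mm ahead of it and the grasp point (between the pads) lies 61 mm ahead of it (env.tips_ahead is the distance from the TCP to the fingertips, in mm); z points along the fingers, y is the line along which they close (so a half turn about z gives the same grasp; the last joint's range is limited). The gripper opens to 88 mm and grips with 3 to 60 N. Pads are 20 mm wide; open, the fingers measure 115 mm over their backs; the gripper's body (75 mm by 178 mm) begins 61 mm behind the grasp point.
Start: joints at [-1.191, 0.423, 1.63, -0, 1.089, -0.019], TCP at [242.711, -575.931, 302.675] pointing down, gripper open.
Joint ranges: [-3, 3], [-0.9, 2.11], [0.09, 2.58], [-1.31, 4.45], [0.11, 2.69], [-2.54, 2.54]. Speed limits (rad/s): [2.39, 2.39, 3.01, 3.14, 3.14, 3.14].

INTERFACE

Orientations are given as a unit quaternion [x, y, z, w].
In Python, from station import env, set_gripper, viewer, workorder gives the robot as it stands. Calls block until the motion is done:
- env.reach(position, orientation): joint-space move of the TCP to a pose.
- env.move_l(position, rot=None, rate=150, f_stop=None): straight line of the TCP; rot=None keeps the orientation; rate is the mean speed in mm/s. With f_stop (N) it stops when the force on the tool has changed by that much, and returns True; else False.
- env.move_joints(angles): joint-space move.
- set_gripper(opening): finger opening in mm; the grip force is fixed at half the most; returns when the fingers have stopped.
- env.hold(seconds).
- env.ik(position, orientation): joint angles nearest the present ones, or None.
- env.read_state(): the state.
- viewer.camera(name): name is "scene" or "top" or "wrist"; returns the picture (384x512x3 uint8, blue, green, red); there is no depth.
- viewer.camera_params(name): a dict with "fx", "fy", "cx", "cy" (pixels), "pose" (4x4, takes a point from camera to world coordinates); the wrist camera has in their place "tool_from_camera" (4x4, takes a point from camera to tool coordinates, whose origin is the TCP and whose axes are the flange's). Camera axes: x right, y up, looking along -z (the intrinsics and any distortion apply to the point x, -y, -z); pixel columns grow to the right and rows downward; lengths in mm; the calibration is good to about 2 mm. A picture is of the moment at which its call begins: read the wrist's pose just before it. camera_params takes no time and is no camera call.
A pose or a line that the arm cannot do raises env.IKError and nothing moves.
- workorder.sign_off(): hands the job in; it is judged then, once.
The state is a dict: "time_s": time; "qpos": joint angles; "dq": joint speeds; "tau": joint torques, N m; "tool_pos": TCP position; "orientation": TCP orientation; "force": force on the tool from outside, world axes, zero at the start; "wrist_torque": the same for the moment, N m; "width": finger opening in mm; "grip_force": force on a finger pad.
Only numpy, scipy, OpenCV 4.12 (cv2) and the standard library are available. Lean on these libraries where they do the work, as an engineer would, in place of code of your own. Each camera call takes 0.05 s, during which the arm holds its last target. There are 200 camera calls.

TASK

Put the hand stamp whose foot fits the bore (the one with the slim round foot) foot-down into the guide bore of the stamping jig so that it stands on the tile, then push it down until the sprung bed is halfway down its travel (10 mm of 20 mm), never down to its stop, and keep it there for about three seconds while the mark transfers. Leave the two other stamps and the scraper where they are. Finish while still holding the stamp pressed down halfway: do not let go or ease off.

Things in the scene. Friction and masses are not known exactly. Their poses are not given: they have to be found in the camera images.
- stamp: The stamp to use: turned steel, upright and loose on the bench, 125 mm tall, 0.16 to 0.30 kg. Slim ROUND foot 28 mm in diameter, 34 mm tall; neck 12 mm in diameter (34 to 50 mm up); round handle 16 mm in diameter (50 to 125 mm up), flat top. Origin: centre of the foot's underside, z up along the handle. The three stamps change places from start to start.
- stamp_foot (a point): Centre of the underside of the slim stamp's foot (same point as its origin).
- guide_mouth (a point): Centre of the upper mouth of the jig's guide bore, on the top face of the bridge, 103 mm above the bench. The bore is vertical, 31 mm in diameter with a 3 mm chamfer at the mouth, and goes through the 40 mm thick bridge, whose underside is 2 mm above the tile. z up.
- jig: The stamping jig, fixed to the bench: dark steel base 150 x 170 x 12 mm, two columns and across them (along its y) an aluminium bridge 52 x 160 mm, from 63 to 103 mm above the bench, with the guide bore in its middle. Origin: centre of the base's underside, straight below the bore; z up; it stands yawed.
- tile_top (a point): Centre of the upper face of the fired tile (100 x 100 x 8 mm, fastened on the sprung steel bed of 110 x 110 mm) straight below the bore; 61 mm above the bench when the bed is up, and it goes down with the bed. z up.
- bed (a joint): Travel of the sprung bed (m): 0 = up at rest, 0.010 = halfway, 0.020 = down at its stop. It moves straight down, springs back when let go. It carries the stamp's weight without moving; with the stamp on it, it starts to move at 1 to 3 N of push, plus 0.8 N for each mm: about 10 N at halfway. A pointer on its +x side stands by a strip with bars at top, middle and bottom of travel.
- square_stamp: Bystander: steel stamp of the same height (125 mm) and handle, with a SQUARE foot 36 x 36 x 34 mm that does not fit the bore. Origin: centre of its underside.
- wide_stamp: Bystander: steel stamp of the same height (125 mm) and handle, with a WIDE round foot 44 mm in diameter and 34 mm tall that does not fit the bore. Origin: centre of its underside.
- scraper: Bystander: scraper lying on the bench beyond the work, wooden back 28 x 160 x 20 mm (long along its y) with a dark steel blade on its +x side. Origin on the bench under it.
Things that resemble listed ones, but are neither listed nor needed, are in the scene too. Of the things that look like the jig, take the one that is farthest from the robot's base at the start.

How it is judged (in metres and radians):
On the way, in this order (a step that is already met when the one before it is completed fails the run):
1. the slim round stamp stands in the guide bore with its foot on the tile (horizontal distance between stamp_foot and guide_mouth below 0.005 m and z of stamp_foot in the frame of tile_top between -0.003 and 0.003 m and angle between stamp's own z axis and vertical below 0.15 rad), for 0.1 s.
2. the stamp is pushed down with the bed about halfway (6 to 14 mm) and kept so for 2 s (all of step 1 and value of joint bed between 0.006 and 0.014 m and contact force between the fingers and stamp above 3 N), for 2 s.
At the end, for the whole second after the job is handed in: The slim round stamp is in the guide bore (foot centre within 5 mm of the bore's axis, upright within 0.15 rad) with its foot on the tile (within 3 mm), the fingers press on it with more than 3 N, and the sprung bed stands still, 6 to 14 mm down (all of step 2 and velocity of joint bed between -0.01 and 0.01 m/s); the arm keeps its last pose, push and grip.
It fails at once if the bed is pushed down (nearly) to its stop: more than 18 mm (value of joint bed above 0.018 m).
It fails at once if another stamp or the scraper is shifted by more than 20 mm or knocked over (distance of any of square_stamp, wide_stamp, scraper from where it was at the start of the episode above 0.02 m or angle between any of square_stamp, wide_stamp, scraper's own z axis and vertical above 0.4 rad).
It also fails if it takes over 54 s, if anything falls off the work surface, if the arm or the gripper's body presses on something with over 40 N, if the wrist force passes 120 N, or if a joint passes its speed limit or range.

## Working session

There is one attempt and no reset: what is moved stays moved. The work goes in short steps, each a Python script; the robot and the scene stay as the last script left them, time stands still between calls to the robot, and variables do not carry over. Pictures are saved under pics/ and viewed, at most 10 in all, crops included, and the job is handed in when it is done.

```bash
ls; mkdir -p pics; python3 - <<'E'
from station import env,viewer
import cv2,numpy as np
for n in("scene","top"):
    cv2.imwrite(f"pics/{n}0.png",viewer.camera(n)); p=viewer.camera_params(n); print(n,{k:(np.round(v,3).tolist()) for k,v in p.items() if not isinstance(v,str)})
print(viewer.camera_params("wrist")); print(env.read_state())
E
```

```text
pics
scene {'fx': 352.385, 'fy': 352.385, 'cx': 262.494, 'cy': 190.351, 'pose': [[0.35, -0.513, 0.784, 1253.899], [0.937, 0.177, -0.302, -245.329], [0.016, 0.84, 0.542, 615.766], [0.0, 0.0, 0.0, 1.0]]}
top {'fx': 349.545, 'fy': 349.545, 'cx': 250.605, 'cy': 189.505, 'pose': [[-0.02, 0.996, -0.089, 426.697], [-1.0, -0.021, -0.011, 21.018], [-0.013, 0.089, 0.996, 1172.184], [0.0, 0.0, 0.0, 1.0]]}
{'fx': 335.5869615996909, 'fy': 335.5869615996909, 'cx': 259.45055405600164, 'cy': 194.922388438675, 'tool_from_camera': array([[-1.06028809e-04,  9.70000706e-01,  2.43102074e-01,
         6.64768733e+01],
       [ 9.99999941e-01,  1.82092849e-04, -2.90418704e-04,
        -9.03862094e-01],
       [-3.25973497e-04,  2.43102028e-01, -9.70000669e-01,
        -8.18620672e+01],
       [ 0.00000000e+00,  0.00000000e+00,  0.00000000e+00,
         1.00000000e+00]])}
{'time_s': 0.1, 'qpos': array([-1.19102239e+00,  4.23790976e-01,  1.63062194e+00, -4.12476880e-06,
        1.08859450e+00, -1.90014225e-02]), 'dq': array([ 0.00171651, -0.00348288, -0.00385291, -0.00017389,  0.000417  ,
       -0.00110794]), 'tau': array([ 6.51127793e-04, -5.45615602e+01, -2.74325305e+01,  6.44915015e-02,
        1.87644130e-02, -2.05744431e-05]), 'tool_pos': array([ 242.55541085, -575.58064765,  301.95948421]), 'orientation': array([ 9.80187608e-01,  1.98070069e-01, -1.28707407e-04, -6.95573312e-04]), 'force': array([ 0.06507029,  0.19115436, -0.47778022]), 'wrist_torque': array([-0.04339513,  0.00897838, -0.03245713]), 'grip_force': 0.0, 'width': 88.16060136598523}
```

View pics/scene0.png

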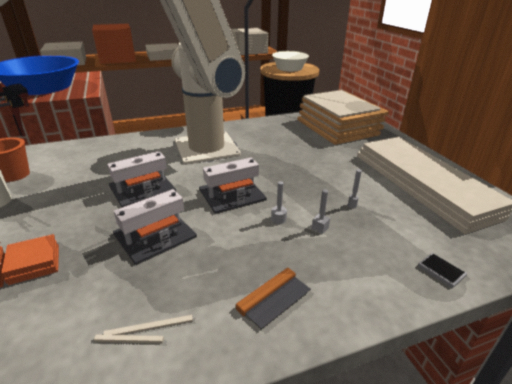

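View pics/top0.png

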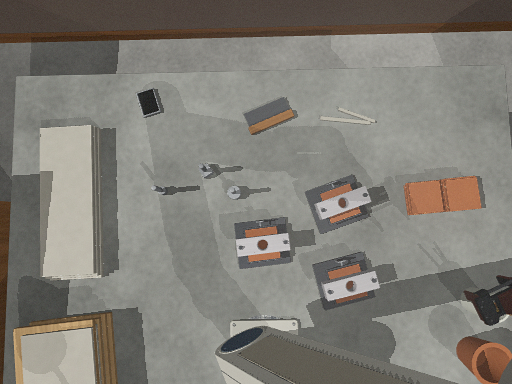

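The scene view shows three stamps: slim at (353,190), square at (320,215), wide at (280,205). It also shows three jig-like things. In the top view the slim stamp's foot is near (155,189), and the farthest jig's bore is near (342,203). Next I'll do coarse ray casts, then look closely with the wrist camera.

```bash
cat > h.py <<'E'
from station import env,set_gripper,viewer,workorder
import cv2,numpy as np
from scipy.spatial.transform import Rotation as R
def ray(p,T,u,v):
    d=T[:3,:3]@np.array([(u-p['cx'])/p['fx'],-(v-p['cy'])/p['fy'],-1]); return T[:3,3],d
def onz(p,T,u,v,z):
    o,d=ray(p,T,u,v); return o+d*(z-o[2])/d[2]
def wpose():
    s=env.read_state(); T=np.eye(4); T[:3,:3]=R.from_quat(s['orientation']).as_matrix(); T[:3,3]=s['tool_pos']
    return T@np.array(viewer.camera_params('wrist')['tool_from_camera'])
def project(p,T,X):
    c=T[:3,:3].T@(np.asarray(X)-T[:3,3]); return p['cx']-p['fx']*c[0]/c[2],p['cy']+p['fy']*c[1]/c[2]
def down(a):  # tool y axis (closing line) ; a = world angle of tool x axis
    return (R.from_euler('z',a)*R.from_euler('x',np.pi)).as_quat()
E
python3 - <<'E'
from h import *
p=viewer.camera_params('top');T=np.array(p['pose'])
for n,u,v,z in [('slimfoot',155,189,20),('square',206,171,34),('wide',233,192,34),('jigA',342,203,103),('jigB',262,245,103),('jigC',350,286,103)]:
    X=onz(p,T,u,v,z);print(n,X.round(),round(np.hypot(X[0],X[1])))
p=viewer.camera_params('scene');T=np.array(p['pose'])
for n,u,v,z in [('slim',353,205,10),('square',320,228,10),('wide',280,217,10)]:
    print(n,onz(p,T,u,v,z).round())
im=cv2.imread('pics/top0.png')[145:275,130:400];cv2.imwrite('pics/topc.png',cv2.resize(im,None,fx=2.9,fy=2.9,interpolation=cv2.INTER_CUBIC))
E
```

```text
slimfoot [538. 351.  20.] 643
square [593. 179.  34.] 619
wide [522.  91.  34.] 530
jigA [ 476. -245.  103.] 535
jigB [353.   1. 103.] 353
jigC [ 227. -259.  103.] 344
slim [542. 321.  10.]
square [607. 175.  10.]
wide [525.  91.  10.]
```

View pics/topc.png

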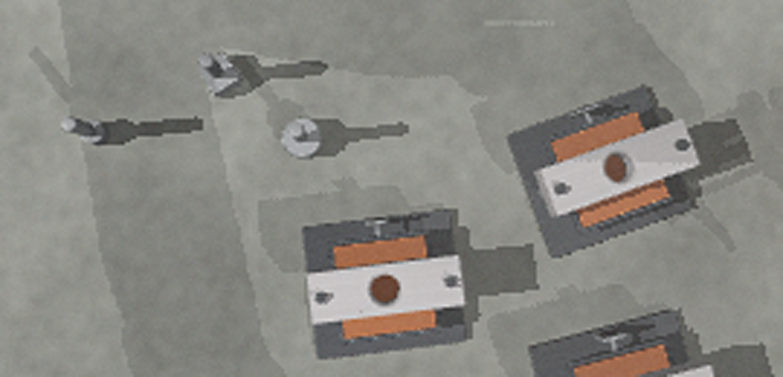

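The crop confirms the slim stamp, with its top at full px (153,188) and its foot at (163,190). The square and wide stamps are at about (210,170) and (234,191), and the target jig's bore is at (342,203). Now the wrist views, keeping the same tool orientation over the jig and over the stamp.

```bash
python3 - <<'E'
from h import *
q=down(1.6)
for n,x,y,z in [('jig',476,-245,300),('st',540,325,300)]:
    env.reach([x,y,z],q); env.hold(.3); T=wpose(); im=viewer.camera('wrist'); np.save(f'{n}.npy',T); cv2.imwrite(f'pics/w_{n}.png',im); print(n,T[:3,3].round(1),env.read_state()['time_s'],env.read_state()['qpos'].round(2))
a=cv2.imread('pics/w_jig.png');b=cv2.imread('pics/w_st.png')
cv2.imwrite('pics/pair.png',cv2.resize(np.hstack([a,b]),(800,300),interpolation=cv2.INTER_AREA))
E
```

```text
jig [ 473.7 -178.4  381.8] 1.95 [-0.5   0.3   1.83 -0.    1.02 -0.53]
st [538.2 391.7 381.9] 4.3583 [ 0.52  0.43  1.62 -0.    1.09  0.49]
```

View pics/pair.png

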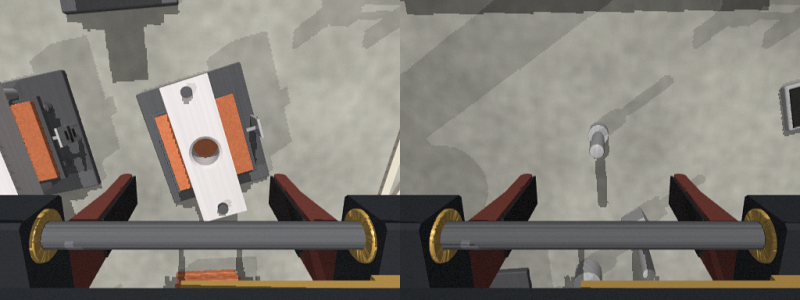

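The wrist pair shows the bore at about (204,151) in the left half, which is full (261,193). The slim stamp is in the right half, with its handle top near (597,153) and its foot behind it near (598,133). Next I'll segment both in full resolution.

```bash
python3 - <<'E'
from h import *
p=viewer.camera_params('wrist')
T=np.load('jig.npy');im=cv2.imread('pics/w_jig.png');g=cv2.cvtColor(im,cv2.COLOR_BGR2GRAY)
br=((g>185)*255).astype('uint8')
cs,h=cv2.findContours(br,cv2.RETR_CCOMP,cv2.CHAIN_APPROX_NONE)
for i,c in enumerate(cs):
    if h[0,i,3]>=0 and cv2.contourArea(c)>30:
        e=cv2.fitEllipse(c);print('hole',e[0],e[1],onz(p,T,*e[0],103).round(1),'dia',np.array(e[1])/p['fx']*(T[2,3]-103))
    elif cv2.contourArea(c)>2000:
        r=cv2.minAreaRect(c);print('bridge',r,onz(p,T,*r[0],103).round(1),np.array(r[1])/p['fx']*(T[2,3]-103))
T2=np.load('st.npy');im2=cv2.imread('pics/w_st.png')
A=cv2.resize(im[140:250,190:330],None,fx=4,fy=4,interpolation=cv2.INTER_CUBIC);
B=cv2.resize(im2[140:250,210:300],None,fx=4,fy=4,interpolation=cv2.INTER_CUBIC)
C=np.hstack([A[:440,:400],B]);cv2.imwrite('pics/crop2.png',C);print(C.shape)
E
```

```text
bridge ((261.7235107421875, 189.94845581054688), (183.28448486328125, 64.26957702636719), 72.25532531738281) [ 477.8 -244.1  103. ] [152.27703484  53.39666708]
hole (261.7686462402344, 192.41384887695312) (37.24708557128906, 40.12394714355469) [ 477.9 -246.3  103. ] dia [30.94574945 33.3359133 ]
hole (238.4698944091797, 120.48460388183594) (16.757043838500977, 24.29395294189453) [ 457.2 -186.7  103. ] dia [13.92214377 20.18398405]
(440, 760, 3)
```

View pics/crop2.png

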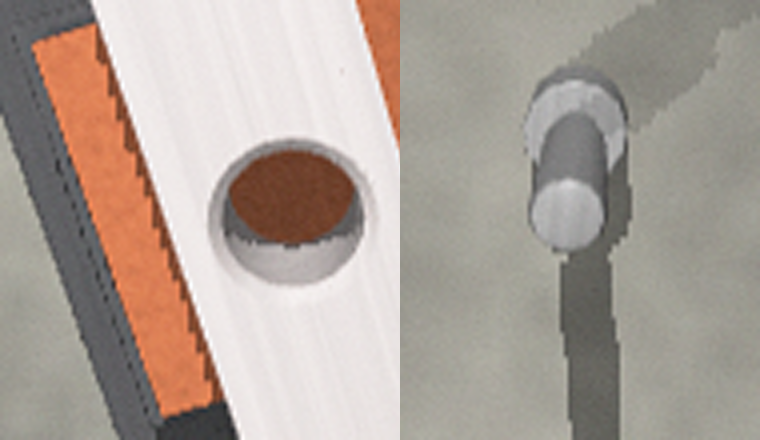

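The crop shows the chamfered bore ring at about crop x 208–380 and y 137–300, so its centre is near (294,218). The stamp's handle top is centred at (567,213) and its foot shoulder at about (577,134). I'll read edge profiles for the bore and compare the stamp's top and foot estimates.

```bash
python3 - <<'E'
from h import *
p=viewer.camera_params('wrist')
T=np.load('jig.npy');im=cv2.imread('pics/w_jig.png');g=cv2.cvtColor(im,cv2.COLOR_BGR2GRAY)
print(g[194,234:296].tolist());print(g[165:226,263].tolist())
T2=np.load('st.npy')
print('top',onz(p,T2,251.75-.0,193.25,125).round(1),'foot',onz(p,T2,254.4,173.5,34).round(1))
g2=cv2.cvtColor(cv2.imread('pics/w_st.png'),cv2.COLOR_BGR2GRAY)
print(g2[193,238:266].tolist());print(g2[175:210,252].tolist());print(g2[168,232:275].tolist())
for n in(264,):
    pass
for X in ([479,-247,103],): print(project(p,T,X))
E
```

```text
[235, 236, 236, 236, 234, 233, 230, 232, 167, 170, 171, 128, 85, 92, 88, 90, 80, 76, 74, 78, 75, 77, 73, 77, 74, 76, 70, 72, 78, 73, 76, 77, 72, 77, 79, 75, 79, 81, 82, 78, 75, 82, 93, 91, 93, 104, 111, 196, 217, 208, 214, 234, 234, 232, 233, 231, 229, 228, 226, 232, 201, 126]
[233, 234, 233, 235, 235, 234, 233, 235, 235, 196, 137, 144, 110, 70, 71, 74, 76, 73, 75, 75, 76, 77, 75, 75, 79, 69, 73, 74, 73, 73, 73, 72, 77, 72, 80, 80, 93, 156, 182, 187, 186, 181, 179, 183, 179, 177, 205, 236, 240, 240, 242, 238, 234, 234, 235, 233, 232, 233, 232, 234, 235]
top [534.2 328.3 125. ] foot [535.1 327.3  34. ]
[166, 166, 164, 165, 122, 181, 178, 175, 180, 174, 171, 171, 173, 182, 178, 175, 167, 166, 166, 169, 170, 168, 153, 68, 98, 102, 97, 97]
[128, 129, 127, 129, 128, 128, 131, 129, 128, 156, 204, 212, 196, 189, 190, 184, 182, 178, 178, 173, 174, 169, 168, 165, 163, 157, 153, 128, 98, 96, 103, 99, 100, 99, 100]
[161, 160, 165, 161, 166, 165, 172, 166, 166, 154, 165, 179, 173, 178, 175, 180, 175, 174, 162, 150, 135, 132, 132, 135, 134, 152, 154, 154, 152, 151, 151, 151, 154, 131, 85, 146, 141, 142, 143, 141, 140, 137, 164]
(np.float64(262.9982934315769), np.float64(193.2774527003949))
```

```bash
python3 - <<'E'
from h import *
q=down(1.6);x,y=534.2,328.3
env.reach([x,y,260],q); env.move_l([x,y,156],rate=120)
s=env.read_state();print(s['tool_pos'],s['force'])
set_gripper(0); s=env.read_state();print('w',s['width'],s['grip_force'],s['tool_pos'],s['force'])
env.move_l([x,y,330],rate=150);env.hold(.3)
s=env.read_state();print('w',s['width'],s['grip_force'],s['tool_pos'],s['force'],s['time_s'])
np.save('held.npy',wpose());im=viewer.camera('wrist');cv2.imwrite('pics/held.png',im)
p=viewer.camera_params('wrist');Tc=np.array(p['tool_from_camera'])
for h in(61-30,61+95): print(project(p,Tc,[0,0,h]))
cv2.imwrite('pics/heldc.png',cv2.resize(im[100:384,130:390],None,fx=2,fy=2))
E
```

```text
[534.69893276 328.57163604 156.78934323] [-0.20109798 -0.31138381  0.04108866]
w 15.406235259825309 29.999570846557617 [534.17775101 328.27552321 155.94313402] [-0.52184505  0.02479083 -0.38769009]
w 15.655802433854886 29.999020099639893 [534.1112272  328.24565844 329.43769582] [ 0.04045275  0.63314472 -2.30215238] 8.3667
(np.float64(259.59151024799763), np.float64(295.2724851728204))
(np.float64(259.32191829564266), np.float64(204.5959905420582))
```

View pics/heldc.png

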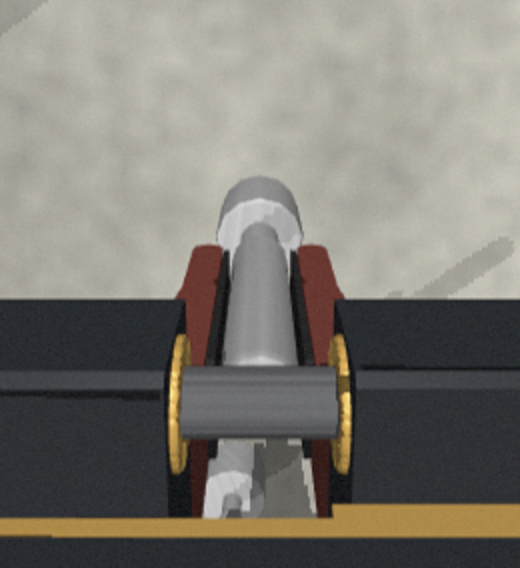

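The stamp is held upright: the foot centre is at column ~259.8 px against 259.3 expected, so the x bias is about 0.3 mm. I'll carry it over the bore, let it down under a force guard and stop at tile contact.

```bash
python3 - <<'E'
from h import *
p=viewer.camera_params('wrist');Tc=np.array(p['tool_from_camera'])
print('rim rows exp',project(p,Tc,[14,0,156]),project(p,Tc,[14,0,122]),'meas 188')
q=down(1.6);x,y=478.8,-248
env.reach([x,y,330],q); env.move_l([x,y,276],rate=120);env.hold(.3)
s=env.read_state();print(s['tool_pos'],s['force'],s['time_s'])
cv2.imwrite('pics/hover.png',viewer.camera('wrist'))
r=env.move_l([x,y,224],rate=40,f_stop=5)
s=env.read_state();print(r,s['tool_pos'],s['force'],s['wrist_torque'],s['time_s'])
im=viewer.camera('wrist');h=cv2.imread('pics/hover.png')
cv2.imwrite('pics/in.png',np.hstack([h[120:300,160:360],im[120:300,160:360]]).repeat(2,0).repeat(2,1))
E
```

```text
rim rows exp (np.float64(259.31803602179895), np.float64(186.03301447547568)) (np.float64(259.36123280846505), np.float64(197.86147526092884)) meas 188
[ 479.04499138 -248.13882051  276.6542279 ] [-0.65054986  0.17030354 -0.96238996] 11.4
False [ 478.94214048 -248.06013596  224.26863743] [ 0.50561689 -0.40494466 -1.82103093] [-0.0781305  -0.07994006  0.04640724] 12.9
```

View pics/in.png

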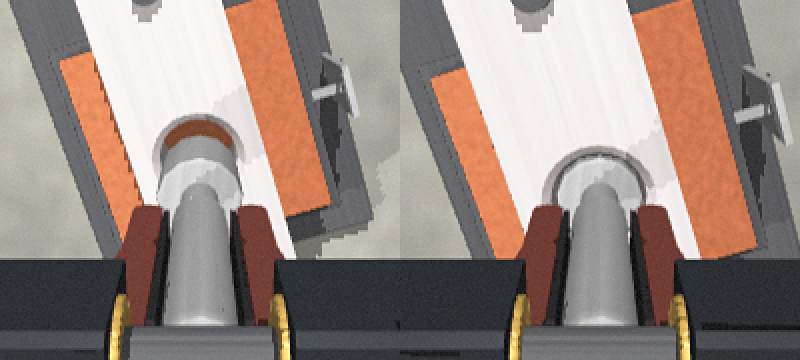

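The left half (hover) shows the foot lined up with the bore. The right half shows the foot inside the bore with an even chamfer ring, at about (600,185) in the picture, and no side force. Next I'll find the tile contact, then press in small steps.

```bash
python3 - <<'E'
from h import *
x,y=478.8,-248
def st(t):
    F=[]
    for _ in range(8): env.hold(.02);F.append(env.read_state()['force'])
    s=env.read_state();print(t,s['tool_pos'].round(2),np.mean(F,0).round(2),round(s['width'],2),round(s['time_s'],2));return np.mean(F,0)[2]
st('start')
r=env.move_l([x,y,214.5],rate=12,f_stop=2.5);print(r);env.hold(.2);st('contact')
z=env.read_state()['tool_pos'][2]
cv2.imwrite('pics/sc1.png',viewer.camera('scene'))
for d in (214,212,210):
    env.move_l([x,y,d],rate=12);env.hold(.2);st(d)
viewer_im=viewer.camera('wrist');cv2.imwrite('pics/w2.png',viewer_im);cv2.imwrite('pics/sc2.png',viewer.camera('scene'))
E
```

```text
start [ 478.9  -248.02  224.22] [-0.05 -0.05 -1.51] 15.55 13.08
True
contact [ 478.69 -247.92  216.18] [ 1.15 -0.59  3.21] 15.69 14.03
214 [ 478.85 -248.02  214.08] [ 0.87 -0.43  4.83] 15.49 14.73
212 [ 478.84 -248.03  212.2 ] [ 0.11 -0.04  6.33] 15.31 15.38
210 [ 478.87 -248.06  210.36] [ 0.13 -0.07  7.84] 15.63 16.03
```

The force slope is 0.8 N/mm with no slip, so the bed is moving with the TCP. I'll go to about halfway and check the pointer.

```bash
python3 - <<'E'
from h import *
x,y=478.8,-248
env.move_l([x,y,207.3],rate=12);env.hold(.3)
F=[]
for _ in range(8): env.hold(.02);F.append(env.read_state()['force'])
s=env.read_state();print(s['tool_pos'].round(2),np.mean(F,0).round(2),s['width'],s['grip_force'],round(s['time_s'],2))
a=cv2.imread('pics/scene0.png');c=viewer.camera('scene');cv2.imwrite('pics/sc3.png',c);cv2.imwrite('pics/w3.png',viewer.camera('wrist'))
f=lambda i:cv2.resize(i[185:262,108:200],(400,335),interpolation=cv2.INTER_CUBIC)
cv2.imwrite('pics/cmp.png',np.hstack([f(a),f(c)]))
E
```

```text
[ 478.93 -248.09  207.88] [-0.88  0.19  9.87] 15.938642563556025 30.00141978263855 16.94
```

View pics/cmp.png

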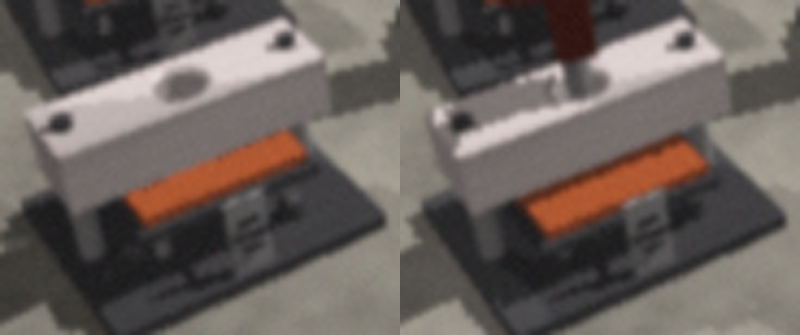

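The tile's front edge is visibly lower: its corner moved from crop (145,225) to (147,237), about 3 px. I'll turn that into millimetres from the orange mask's lower edge.

```bash
python3 - <<'E'
from h import *
p=viewer.camera_params('scene');T=np.array(p['pose'])
def edge(f):
    i=cv2.imread(f)[185:262,108:200].astype(float); o=i[:,:,2]-i[:,:,0]; o=np.clip(o/ 120,0,1); o[:20]=0
    e=[]
    for c in range(36,66):   # subpixel lower edge: last half-level crossing
        k=np.where(o[:,c]>.5)[0]; k=k[-1]; e.append(k+(o[k,c]-.5)/(o[k,c]-o[k+1,c]))
    return np.array(e)
e0=edge('pics/scene0.png');d0=[project(p,T,[478.8+50,-260,z])[1] for z in(53,43)]
for n in('sc1','sc2','sc3'):
    d=edge(f'pics/{n}.png')-e0;print(n,np.median(d),d.std(),'mm',np.median(d)/(d0[1]-d0[0])*10)
E
```

```text
sc1 0.29015594541910517 0.21644208511872165 mm 0.928634340888665
sc2 2.069805194805191 0.3169940544782694 mm 6.624341886462322
sc3 2.9630990791154126 0.48199268198653733 mm 9.483298907929155
```

The bed is about 9.4 mm down, and the camera and TCP agree. I'll hold for the transfer and then hand in.

```bash
python3 - <<'E'
from h import *
env.hold(3.2); s=env.read_state();print(s['tool_pos'].round(2),s['force'].round(2),s['grip_force'],s['time_s'])
print(workorder.sign_off())
E
```

```text
[ 478.89 -248.07  207.87] [-1.000e-02  1.300e-01  1.023e+01] 30.001477003097534 20.2417
the job is handed in; nothing more can be done
None
```

The job is handed in: the slim stamp stands in the bore of the farthest jig, still gripped, with the bed pressed about 9.4 mm down. It was held there for over 3 s before hand-in at 20.2 s; the sign-off returned no verdict.

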